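# Set the slotted fence of the rack jig to its index and clamp it

## Robot

A 6-joint arm with a two-finger parallel gripper is mounted at the origin on a cart in front of the work surface, level with it; the furniture and walls round the work are solid. World frame = base frame: x ahead of the robot, y to its left, z up, the work surface at z = 0. Lengths are in m, angles in rad, forces in N, time in s.
With the tool pointing down it reaches from about 0.35 to 0.975 m from the base axis. Payload 4.9 kg.
Tool frame: the origin (TCP) lies midway between the tips of the shut fingers; the grasp point (between the pads) lies 19 mm behind it; z points along the fingers, y is the line along which they close (so a half turn about z gives the same grasp; the last joint's range is limited). The gripper opens to 85 mm and grips with 20 to 120 N. Pads are 22 mm wide; open, the fingers measure 114 mm over their backs; the gripper's body (76 mm by 85 mm) begins 54 mm behind the grasp point. The pads swing forward as they close: fully open they stand 13 mm farther back than shut.
Start: joints at [-1.358, 0.053, 1.613, -0, 1.476, -0.119], TCP at [0.204, -0.591, 0.231] pointing down, gripper open.
Joint ranges: [-3.01, 3.01], [-1.01, 2.22], [0.06, 2.58], [-1.02, 4.17], [0.09, 2.62], [-3.14, 3.14]. Speed limits (rad/s): [2.57, 2.57, 3.14, 3.14, 3.14, 3.14].

## Interface

Orientations are given as a rotation vector (axis times angle).
In Python, from station import ctrl gives the robot as it stands. The module is installed in compiled form; this text tells all that it offers.
- The arm moves only by the shell command python3 -m handwheel 'ROWS' [OPENING] [FORCE]. ROWS is JSON, a list of rows, each a list of 2 entries, a list of its own where there are three numbers: the shift along the tool's x, y, z in cm, then the turn, a rotation vector about the tool's x, y, z in rad. In form: [[[tx, ty, tz], [ax, ay, az]], ...]. A call has 1 to 5 rows; each row is the pose to reach, as a shift and turn from the pose commanded when the call began, along the tool's axes at that moment; what a row does not reach only later rows make up. A row lasts 1/8 s, in which the tool goes at most 62.5 mm and 10.7 degrees, less where a joint would pass 70% of its speed; a pose out of reach is approached as far as the arm can. A call with a gripper value outside its range is refused whole. OPENING is the gripper's target within -1 to 1 (shut at 1, half-way at 0, fully open at -1), set as the call begins (- or left out, the last holds). The fingers move at their own pace and stop on an object; FORCE is the grip in N (left out, the last holds). Time passes only in rows, so rows that repeat a pose let the fingers close. It gives the time, the measured TCP pose, the force, the opening and the grip force at its end, in the units of the state.
- ctrl.get_obs(): the state, without advancing time (a new reading comes with each control period).
- ctrl.get_image(name): name is "scene" or "top" or "wrist"; returns the picture (400x640x3 uint8, blue, green, red); there is no depth.
- ctrl.calibration(name): a dict with "fx", "fy", "cx", "cy" (pixels), "R" (3x3) and "t" (3): a world point X has camera coordinates R X + t. Camera axes: x right, y down, z forward; pixel columns grow to the right and rows downward; lengths in m; the calibration is good to about 2 mm. A picture is of the moment at which its call begins: read the wrist's pose just before it. calibration takes no time and is no camera call; for the wrist camera it gives the pose at the moment of the call.
- ctrl.finish_job(): hands the job in; it is judged then, once.
Trained networks look in the newest picture that a camera, given by its name, has taken for a name from the list of things; names that differ only in an ending like _2 or _b are one class to them, and where a whole thing is asked for, a point or a joint stands for the part that bears it (a point fixed in the world has none). Each returns a list of dicts, best first, with "score" (0 to 1); they miss things now and then, are a little off and sometimes report something else, mostly with a low value. They report only what shows in the picture. A call takes as long as a camera call.
- ctrl.look_for(camera, query): "position" ([column, row] in pixels, amid what is visible of it).
- ctrl.landmark_of(camera, query): "position" ([column, row] in pixels: a listed point, or the origin of a listed thing).
The state is a dict: "t": time; "q": joint angles; "dq": joint speeds; "effort": joint torques, N m; "tool_pos": TCP position; "tool_rot": TCP orientation; "contact_force": force on the tool from outside, world axes, zero at the start; "wrist_torque": the same for the moment, N m; "opening": finger opening in m; "grip_force": force on a finger pad.
Only numpy, scipy, OpenCV 4.12 (cv2) and the standard library are available. Lean on these libraries where they do the work, as an engineer would, in place of code of your own. Each camera call takes 0.05 s, during which the arm holds its last target. There are 200 camera calls.

## Task

Set up the rack jig on the bench: slide its upright fence along the slots until the fence's little pointer stands opposite the pointed index clip (not the square clip). Then tighten it by swinging the clamp lever clockwise, seen from above, all the way to its stop.

Things in the scene. Friction and masses are not known exactly. Their poses are not given: they have to be found in the camera images.
- jig_base: Fixed aluminium base plate, 152 x 355 x 8 mm, flat on the worktop. Origin: underside, midway between two bolts at x = -22 mm (carries the clamp lever) and x = +22 mm (hexagon head, leave it). The plate spans x -102 to +50, y -151 to +204 mm. z is up, the fence slides along y, the lever's free end and the clips lie to -x.
- fence_grip (a point): Middle of the dark steel fence's upright wall, 54 mm above the worktop: 80 mm wide (x), 12 thick (y), top at 74 mm; axes as jig_base. Pinch it from above. It stands on the +y end of a slotted foot (top at 14 mm), slides along jig_base y only, 60 to 180 mm from the bolts, friction 2.5 N, stays where left. The foot's triangular pointer sticks out to -x at this point's y.
- index_point (a point): Tip of the pointed index clip, the mark for the fence, 17 mm above the worktop; axes as jig_base. Dark steel, 40 x 36 x 9 mm, fixed on the plate's margin, its triangular tip at jig_base x = -55 mm pointing to +x at the fence's foot. The square-ended clip of like size is not the mark; which of the two is nearer to the bolts changes.
- clamp_lever (a joint): Angle of the clamp lever about the vertical bolt at jig_base x = -22, y = 0 mm: at 0 (loose) its arm points to jig_base -y; it grows clockwise seen from above, to the stop at 1.57 rad (tight), where the arm points to -x. It turns with about 0.08 N m friction and stays where it is left.
- lever_knob (a point): Middle of the black upright round handle at the lever's free end, 56 mm above the worktop, 65 mm from the bolt's axis. The handle is 16 mm across and reaches from 40 to 72 mm above the worktop; the flat steel arm below it has its top 30 mm above the worktop. It may be pinched from above or pushed sideways.

How it is judged:
By the outcome, as a careful person would: the job done as asked, in the order asked, and still so for the second after the job is handed in, with the robot touching nothing.
It also fails if it takes over 40 s, if anything falls off the work surface, if the arm or the gripper's body presses on something with over 40 N, if the wrist force passes 120 N, or if a joint passes its speed limit or range.

## Working session

There is one attempt and no reset: what is moved stays moved. The work goes in short steps, Python scripts to look and compute and a shell command to move; the robot and the scene stay as the last step left them, time stands still between calls to the robot, and variables do not carry over. Pictures are saved under pics/ and viewed, at most 10 in all, crops included, and the job is handed in when it is done.

```bash
mkdir -p pics; cat > h.py <<'E'
import numpy as np, cv2
from scipy.spatial.transform import Rotation as Ro
from station import ctrl
def snap(c,fn=None):
    cal=ctrl.calibration(c); im=ctrl.get_image(c)
    if fn: cv2.imwrite('pics/'+fn,im)
    return cal,im
def ray(cal,px,z):
    R=np.array(cal['R']);t=np.array(cal['t']);C=-R.T@t
    d=R.T@np.array([(px[0]-cal['cx'])/cal['fx'],(px[1]-cal['cy'])/cal['fy'],1])
    return C+d*(z-C[2])/d[2]
def proj(cal,X):
    c=np.array(cal['R'])@X+np.array(cal['t']);return [cal['fx']*c[0]/c[2]+cal['cx'],cal['fy']*c[1]/c[2]+cal['cy']]
def totool(d):  # world shift -> tool cm
    o=ctrl.get_obs();return Ro.from_rotvec(o['tool_rot']).inv().apply(d)*100
E
python3 - <<'E'
from h import *
o=ctrl.get_obs();print(o['t'],o['tool_pos'],o['tool_rot'],Ro.from_rotvec(o['tool_rot']).as_matrix().round(3).tolist())
Z=dict(jig_base=0,fence_grip=.054,index_point=.017,lever_knob=.056)
ims=[]
for c in('scene','top'):
    cal,im=snap(c);ims.append(im)
    for q in Z:
        for d in ctrl.landmark_of(c,q)[:2]: print(c,q,np.round(d['score'],2),np.round(d['position'],1),ray(cal,d['position'],Z[q]).round(4))
cv2.imwrite('pics/a_scene.png',ims[0]);cv2.imwrite('pics/a_top.png',ims[1])
E
```

```text
0.0 [ 0.20345668 -0.59030242  0.23005925] [-3.09643648e+00 -5.18390062e-01  1.12777071e-04] [[0.945, 0.326, -0.0], [0.326, -0.945, 0.002], [0.0, -0.002, -1.0]]
scene jig_base 0.66 [355.2 196.4] [ 0.5365 -0.0683  0.    ]
scene fence_grip 0.74 [306.  200.5] [0.5686 0.0594 0.054 ]
scene index_point 0.89 [308.8 238.4] [0.5261 0.107  0.017 ]
scene lever_knob 0.86 [395.  172.8] [ 0.4783 -0.1201  0.056 ]
top jig_base 0.85 [382.  218.5] [ 0.5348 -0.0669  0.    ]
top fence_grip 0.78 [318.7 194.2] [0.5763 0.0633 0.054 ]
top index_point 0.85 [292.4 216.6] [0.5333 0.1153 0.017 ]
top lever_knob 0.61 [412.6 251.1] [ 0.4715 -0.119   0.056 ]
```

View pics/a_top.png

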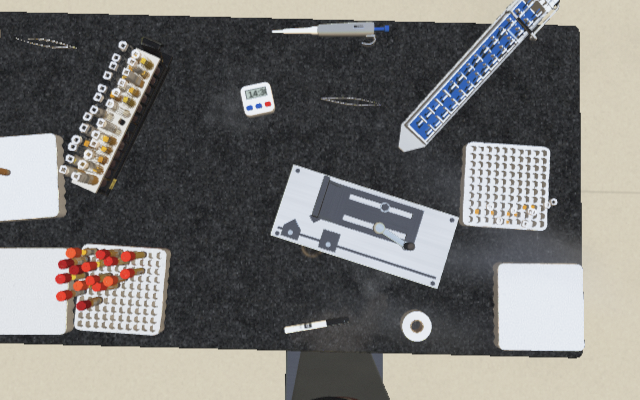

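View pics/a_scene.png

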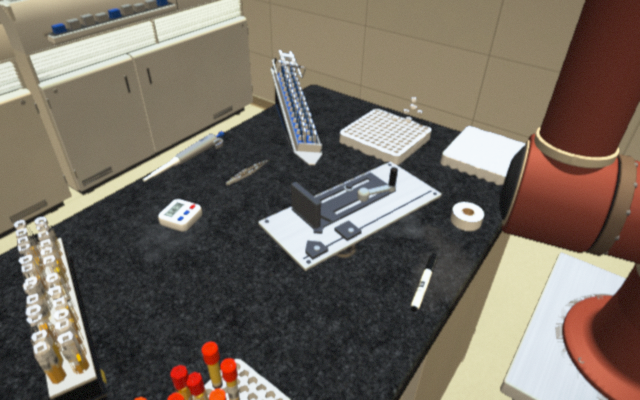

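The top view shows the plate with corners near (293,165), (459,217), (436,288) and (271,235). The fence wall is at about (322,198). The pointed clip at (290,228) is the one farther from the bolts, the square clip is at (328,240), and the lever knob is near (410,245), arm loose. In the scene view the knob is at (394,175) and the clips at (316,247) and (347,230).

```bash
cat >> h.py <<'E'
def fitjig(P,L):  # planar rigid fit: jig pts L -> world P
    P=np.array(P)[:,:2];L=np.array(L);p=P.mean(0);l=L.mean(0)
    a=P-p;b=L-l;th=np.arctan2((b[:,0]*a[:,1]-b[:,1]*a[:,0]).sum(),(a*b).sum())
    R=np.array([[np.cos(th),-np.sin(th)],[np.sin(th),np.cos(th)]]);t=p-R@l
    return th,R,t,(P-(L@R.T+t))
E
python3 - <<'E'
from h import *
cal=ctrl.calibration('top')
P=[ray(cal,p,.008) for p in [(293,165),(459,217),(436,288),(271,235)]]
th,R,t,r=fitjig(P,[(.05,.204),(.05,-.151),(-.102,-.151),(-.102,.204)])
print(th,t,r.round(4).tolist())
for n,w in dict(fence=(.5763,.0633),idx=(.5333,.1153),knob=(.4715,-.119)).items(): print(n,(R.T@(np.array(w)-t)).round(4))
o=ctrl.get_obs();T=Ro.from_rotvec(o['tool_rot']).as_matrix();print('tool y ang',np.arctan2(T[1,1],T[0,1]), 'jig y ang',th+np.pi/2)
g=R@[0,.120]+t;print(g)
E
```

```text
-0.28324192651701524 [ 0.53595233 -0.06338554] [[-0.0018, -0.0007], [-0.0003, 0.0004], [0.0018, 0.0032], [0.0003, -0.0029]]
fence [0.0033 0.1329]
idx [-0.0525  0.1708]
knob [-0.0463 -0.0714]
tool y ang -1.2389872740553227 jig y ang 1.2875544002778814
[0.56948872 0.05183299]
```

```bash
python3 -m handwheel '[[[4.5,-3.9,0],[0,0,0.12]],[[9,-7.8,0],[0,0,0.24]],[[13.5,-11.7,0],[0,0,0.37]],[[18,-15.6,0],[0,0,0.49]],[[22.5,-19.5,0],[0,0,0.615]]]' -1
python3 -c "
from h import *
o=ctrl.get_obs();print(o['tool_pos'],totool(np.array([.575,.055,.20])-o['tool_pos']))"
```

```text
t: 1.12
tool_pos: [0.3535, -0.3316, 0.2316]
tool_rot: [3.109, -0.45, 0.001]
contact_force: [0.6, -0.3, -0.8]
opening: 0.0853
grip_force: 0.0
[ 0.35346483 -0.33160334  0.23156682] [ 10.26669339 -43.35944659   3.14924551]
```

```bash
python3 -m handwheel '[[[1.4,-6,0.4],[0,0,0]],[[2.8,-12,0.8],[0,0,0]],[[4.2,-18,1.2],[0,0,0]],[[5.6,-24,1.6],[0,0,0]],[[7.0,-30,2.0],[0,0,0]]]' -1
python3 -m handwheel '[[[1.2,-5,0.5],[0,0,0]],[[2.4,-10,0.8],[0,0,0]],[[3.2,-13.3,1.1],[0,0,0]],[[3.2,-13.3,1.1],[0,0,0]]]' -1
python3 - <<'E'
from h import *
o=ctrl.get_obs();print(o['tool_pos'],o['tool_rot'],o['q'])
Z=dict(jig_base=0,fence_grip=.054,index_point=.017,lever_knob=.056)
for c in('wrist','top'):
    cal,im=snap(c,'b_%s.png'%c)
    for q in Z:
        for d in ctrl.landmark_of(c,q)[:2]: print(c,q,np.round(d['score'],2),np.round(d['position'],1),ray(cal,d['position'],Z[q]).round(4))
E
```

```text
t: 1.75
tool_pos: [0.5047, -0.0628, 0.2117]
tool_rot: [3.11, -0.443, 0.002]
contact_force: [0.2, -1.2, 0.2]
opening: 0.0851
grip_force: 0.0
t: 2.25
tool_pos: [0.5721, 0.0558, 0.1999]
tool_rot: [3.111, -0.438, -0.001]
contact_force: [-0.1, -0.4, 0.2]
opening: 0.0853
grip_force: 0.0
[0.5720925  0.05580677 0.19991032] [ 3.11085732e+00 -4.38306980e-01 -1.14145756e-03] [-3.22408585e-02 -4.44061586e-02  1.76316781e+00  6.98991229e-05
  1.42355444e+00  1.81849417e+00]
wrist jig_base 0.56 [427.2 182.5] [ 0.5322 -0.0665  0.    ]
wrist fence_grip 0.68 [313.5 190.4] [0.5724 0.0604 0.054 ]
wrist index_point 0.85 [282.  228.7] [0.5298 0.1118 0.017 ]
wrist lever_knob 0.72 [501.5 230.5] [ 0.4784 -0.1143  0.056 ]
top jig_base 0.79 [380.1 218.1] [ 0.5355 -0.063   0.    ]
top fence_grip 0.77 [319.9 198.7] [0.5676 0.0607 0.054 ]
top index_point 0.64 [292.2 216.2] [0.5341 0.1157 0.017 ]
top lever_knob 0.49 [411.6 248.6] [ 0.4762 -0.117   0.056 ]
```

View pics/b_wrist.png

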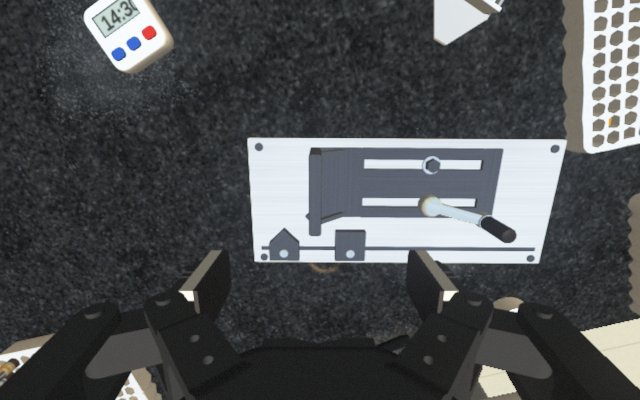

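The wrist view shows plate corners (248,139), (566,141), (540,263), (254,263). The pointed clip tip is at about (284,229), the square clip at (350,245), the fence wall at columns 309–321 with its pointer near (308,217), and the knob at (508,235). Next I'll crop in for the tips.

```bash
python3 - <<'E'
from h import *
im=cv2.imread('pics/b_wrist.png')
cv2.imwrite('pics/b_crop.png',cv2.resize(im[130:275,240:380],None,fx=4,fy=4,interpolation=cv2.INTER_CUBIC))
cal=ctrl.calibration('wrist')
P=[ray(cal,p,.008) for p in [(248,139),(566,141),(540,263),(254,263)]]
th,R,t,r=fitjig(P,[(.05,.204),(.05,-.151),(-.102,-.151),(-.102,.204)])
print(th,t,r.round(4).tolist())
J=lambda p,z:(R.T@(ray(cal,p,z)[:2]-t)).round(4)
print('tip',J((284,229),.017),'pointer',J((308,217),.014),'fence',J((313.5,190.4),.054),'knob',J((501.5,230.5),.056),'bolt',J((430,207),.03))
E
```

```text
-0.2869137867520056 [ 0.53269562 -0.06550021] [[-0.0005, -0.0011], [-0.0009, 0.0017], [0.001, -0.0011], [0.0004, 0.0006]]
tip [-0.0529  0.1649] pointer [-0.039   0.1367] fence [0.0027 0.1297] knob [-0.0389 -0.0647] bolt [-0.0216  0.0017]
```

View pics/b_crop.png

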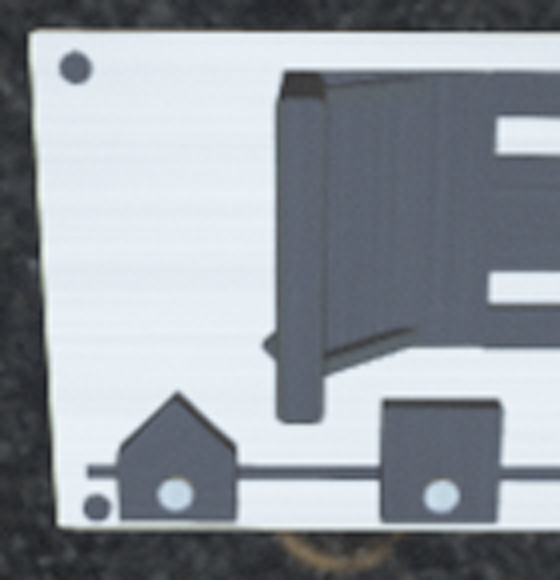

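```bash
cat >> h.py <<'E'
TH=-0.287; RJ=np.array([[np.cos(TH),-np.sin(TH)],[np.sin(TH),np.cos(TH)]]); TJ=np.array([.5327,-.0655])
def J2W(x,y): return RJ@[x,y]+TJ
def W2J(w): return RJ.T@(np.array(w)[:2]-TJ)
def yawerr(): # turn about tool z that puts tool y along jig y (mod pi)
    T=Ro.from_rotvec(ctrl.get_obs()['tool_rot']).as_matrix(); a=np.arctan2(T[1,1],T[0,1])
    d=(TH+np.pi/2-a+np.pi/2)%np.pi-np.pi/2; return -d
def goto(x,y,z):
    o=ctrl.get_obs(); w=J2W(x,y); return totool(np.array([*w,z])-o['tool_pos'])
E
python3 - <<'E'
from h import *
cal=ctrl.calibration('wrist')
J=lambda p,z:W2J(ray(cal,p,z)).round(4)
print('walltop L,R',J((309.2,200),.074),J((321.2,200),.074),'tip',J((284.2,228),.017))
print('cam', (-np.array(cal['R']).T@np.array(cal['t'])).round(3), 'now',W2J(ctrl.get_obs()['tool_pos']))
print(goto(0,.130,.037),yawerr())
E
```

```text
walltop L,R [-0.0017  0.1334] [-0.0017  0.1221] tip [-0.0517  0.1646]
cam [0.638 0.034 0.343] now [0.00368124 0.12509846]
[-0.37217128 -0.49039086 16.35235074] 0.002916563706346409
```

```bash
python3 -m handwheel '[[[-0.1,-0.1,5],[0,0,0]],[[-0.2,-0.3,10],[0,0,0]],[[-0.35,-0.35,14.5],[0,0,0]],[[-0.35,-0.35,16.3],[0,0,0]],[[-0.35,-0.35,16.3],[0,0,0]]]' -1
python3 -m handwheel '[[[0,0,0],[0,0,0]],[[0,0,0],[0,0,0]],[[0,0,0],[0,0,0]],[[0,0,0],[0,0,0]],[[0,0,0],[0,0,0]]]' 1 40
python3 - <<'E'
from h import *
o=ctrl.get_obs();print(o['tool_pos'],W2J(o['tool_pos']),o['opening'],o['grip_force'],o['contact_force'],yawerr())
print(goto(0,.165,.037))
E
```

```text
t: 3.38
tool_pos: [0.5687, 0.0582, 0.0366]
tool_rot: [3.11, -0.444, -0.003]
contact_force: [-0.3, -0.1, 0.5]
opening: 0.0854
grip_force: 0.0
t: 4.0
tool_pos: [0.5698, 0.0586, 0.0381]
tool_rot: [-3.11, 0.444, -0.001]
contact_force: [-0.7, 1.0, 3.0]
opening: 0.0115
grip_force: 40.3
[0.5698053  0.05856072 0.03806997] [0.00046895 0.12948995] 0.011539927148035216 40.28151869773865 [-0.70529627  0.98179849  2.98199626] 0.0035207876090037615
[-0.03447893 -3.5510753   0.10937365]
```

Gripped (11.5 mm opening, 40 N). I'll slide +y about 35 mm (tool −y).

```bash
python3 -m handwheel '[[[0,-0.9,0],[0,0,0]],[[0,-1.8,0],[0,0,0]],[[0,-2.7,0],[0,0,0]],[[0,-3.5,0],[0,0,0]],[[0,-3.5,0],[0,0,0]]]'
python3 - <<'E'
from h import *
o=ctrl.get_obs();print(o['tool_pos'],W2J(o['tool_pos']),o['opening'])
cal,im=snap('wrist','c_wrist.png');_,s=snap('scene')
for d in ctrl.landmark_of('wrist','index_point')[:2]: print(d, W2J(ray(cal,d['position'],.017)))
x,y=[int(v) for v in proj(ctrl.calibration('scene'),np.array([*J2W(-.05,.165),.015]))]
a=cv2.resize(s[y-45:y+45,x-60:x+60],None,fx=4,fy=4,interpolation=cv2.INTER_CUBIC)
x,y=[int(v) for v in proj(cal,np.array([*J2W(-.05,.165),.015]))];print(x,y)
y=min(max(y,45),355);x=min(max(x,60),580)
b=cv2.resize(im[y-45:y+45,x-60:x+60],(480,360),interpolation=cv2.INTER_CUBIC)
cv2.imwrite('pics/c_crop.png',cv2.resize(np.hstack([a,b]),(800,300)));print(x,y)
E
```

```text
t: 4.62
tool_pos: [0.5799, 0.0926, 0.0381]
tool_rot: [-3.109, 0.443, -0.002]
contact_force: [-1.6, 2.1, 5.1]
opening: 0.0114
grip_force: 40.5
[0.57985663 0.09261026 0.03809706] [0.00047055 0.16499206] 0.011403779058118088
{'position': [314.7, 314.9], 'score': 0.48} [-0.05226522  0.16691353]
317 309
317 309
```

View pics/c_crop.png

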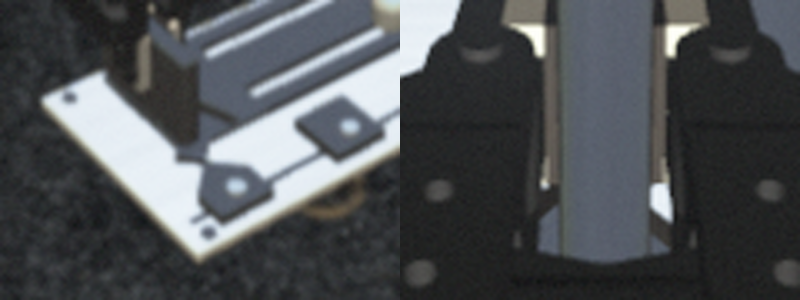

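The scene crop (left) shows the fence pointer tip at crop (181,157), close to the pointed clip's tip. I'll let go, rise, and look from the −x side before the lever is touched.

```bash
python3 -m handwheel '[[[0,0,0],[0,0,0]],[[0,0,0],[0,0,0]],[[0,0,-4],[0,0,0]],[[0,0,-9],[0,0,0]],[[0,0,-13],[0,0,0]]]' -1
python3 -m handwheel '[[[-5,0,0],[0,0,0]],[[-10,0,0],[0,0,0]],[[-14,0,0],[0,0,0]],[[-14,0,0],[0,0,0]]]'
python3 - <<'E'
from h import *
o=ctrl.get_obs();print(o['t'],o['tool_pos'],W2J(o['tool_pos']),o['opening'])
cal,im=snap('wrist','d_wrist.png')
for d in ctrl.landmark_of('wrist','index_point')[:2]: print(d, W2J(ray(cal,d['position'],.017)))
x,y=[int(v) for v in proj(cal,np.array([*J2W(-.05,.165),.015]))];print(x,y)
y=min(max(y,60),340);x=min(max(x,80),560)
cv2.imwrite('pics/d_crop.png',cv2.resize(im[y-60:y+60,x-80:x+80],None,fx=5,fy=5,interpolation=cv2.INTER_CUBIC));print(x-80,y-60)
E
```

```text
t: 5.4
tool_pos: [0.5792, 0.0917, 0.1688]
tool_rot: [3.11, -0.443, 0.001]
contact_force: [0.8, -0.3, -0.1]
opening: 0.0851
grip_force: 0.0
t: 5.9
tool_pos: [0.4425, 0.1315, 0.1663]
tool_rot: [3.11, -0.441, -0.002]
contact_force: [1.2, -0.2, 0.8]
opening: 0.0853
grip_force: 0.0
5.9 [0.44248399 0.13146581 0.16629019] [-0.14228228  0.16337139] 0.08532118688731007
{'position': [313.0, 95.9], 'score': 0.89} [-0.05392438  0.16843342]
316 91
236 31
```

View pics/d_crop.png

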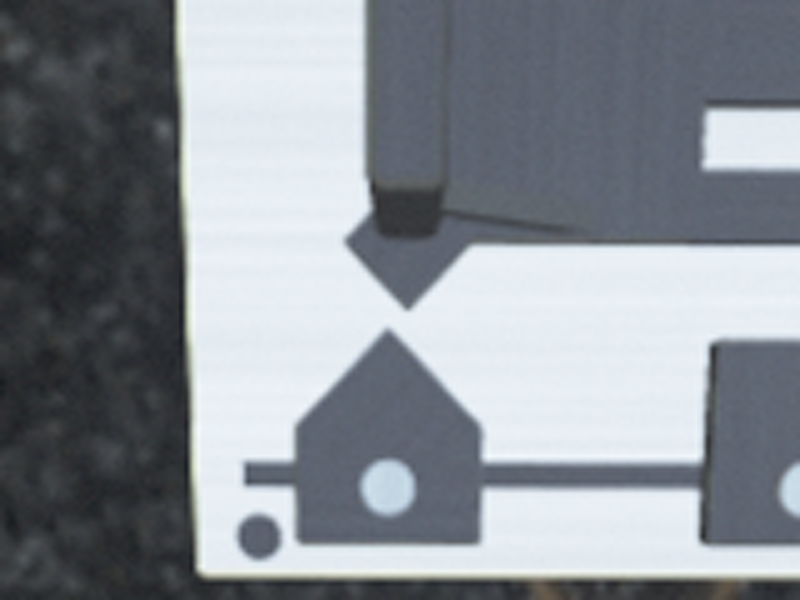

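The crop clearly shows the fence pointer tip at (407,310) and the clip tip at (388,330), so the fence needs to go a few mm further in +y.

```bash
python3 - <<'E'
from h import *
cal=ctrl.calibration('wrist')
J=lambda c,z:W2J(ray(cal,(236+c[0]/5,31+c[1]/5),z)).round(4)
print(J((407,310),.014),J((388,330),.017),'clip edges',J((296,543),.017),J((481,543),.017),J((296,430),.017),'plate corner',J((200,577),.008),'pointer base',J((345,240),.014),J((470,240),.014))
print(goto(0,.165,.167),yawerr())
E
```

```text
[-0.0484  0.1645] [-0.0522  0.168 ] clip edges [-0.0912  0.1858] [-0.091  0.15 ] [-0.0702  0.1855] plate corner [-0.0986  0.2059] pointer base [-0.0362  0.176 ] [-0.0361  0.1529]
[13.98935429 -0.08814322  0.03318234] 0.004062879162422206
```

```bash
python3 -m handwheel '[[[5,0,0],[0,0,0]],[[10,-0.1,0],[0,0,0]],[[14,-0.1,2],[0,0,0]],[[14,-0.1,7],[0,0,0]],[[14,-0.1,12.9],[0,0,0]]]' -1
python3 -m handwheel '[[[0,0,0],[0,0,0]],[[0,0,0],[0,0,0]],[[0,0,0],[0,0,0]],[[0,0,0],[0,0,0]],[[0,0,0],[0,0,0]]]' 1 40
python3 - <<'E'
from h import *
o=ctrl.get_obs();print(o['tool_pos'],W2J(o['tool_pos']),o['opening'],o['grip_force'])
E
```

```text
t: 6.62
tool_pos: [0.5825, 0.0918, 0.0377]
tool_rot: [-3.109, 0.446, -0.006]
contact_force: [0.6, -0.2, -1.0]
opening: 0.0852
grip_force: 0.0
t: 7.25
tool_pos: [0.5812, 0.0929, 0.0411]
tool_rot: [-3.11, 0.443, -0.007]
contact_force: [-0.6, -1.5, 6.9]
opening: 0.011
grip_force: 40.4
[0.5812469  0.09291937 0.04114517] [0.00171646 0.16568208] 0.011005575816166542 40.42791187763214
```

```bash
python3 -m handwheel '[[[0,-0.15,0],[0,0,0]],[[0,-0.3,0],[0,0,0]],[[0,-0.3,0],[0,0,0]],[[0,-0.3,0],[0,0,0]]]'
python3 -m handwheel '[[[0,0,0],[0,0,0]],[[0,0,0],[0,0,0]],[[0,0,-4],[0,0,0]],[[0,0,-9],[0,0,0]],[[0,0,-13],[0,0,0]]]' -1
python3 -m handwheel '[[[-5,0,0],[0,0,0]],[[-10,0,0],[0,0,0]],[[-14,0,0],[0,0,0]],[[-14,0,0],[0,0,0]]]'
python3 - <<'E'
from h import *
o=ctrl.get_obs();print(o['t'],W2J(o['tool_pos']))
cal,im=snap('wrist','e_wrist.png')
x,y=[int(v) for v in proj(cal,np.array([*J2W(-.05,.165),.015]))]
y=min(max(y,60),340);x=min(max(x,80),560)
cv2.imwrite('pics/e_crop.png',cv2.resize(im[y-60:y+60,x-80:x+80],None,fx=5,fy=5,interpolation=cv2.INTER_CUBIC));print(x-80,y-60)
for q in('lever_knob',):
  for c in('wrist','top','scene'):
    k,_=snap(c)
    for d in ctrl.landmark_of(c,q)[:1]: print(c,d,W2J(ray(k,d['position'],.056)))
E
```

```text
t: 7.75
tool_pos: [0.582, 0.0956, 0.0412]
tool_rot: [-3.11, 0.443, -0.007]
contact_force: [-0.6, -1.5, 7.1]
opening: 0.0112
grip_force: 40.5
t: 8.38
tool_pos: [0.5803, 0.0959, 0.1701]
tool_rot: [-3.11, 0.443, -0.001]
contact_force: [0.7, 0.2, 0.7]
opening: 0.0856
grip_force: 0.0
t: 8.88
tool_pos: [0.4436, 0.1356, 0.1675]
tool_rot: [3.111, -0.44, -0.001]
contact_force: [0.1, 0.1, 0.3]
opening: 0.0852
grip_force: 0.0
8.875 [-0.14233011  0.1676325 ]
241 31
wrist {'position': [606.2, 75.0], 'score': 0.89} [-0.03779652 -0.06094557]
top {'position': [409.2, 248.9], 'score': 0.53} [-0.04152118 -0.06116937]
scene {'position': [395.7, 173.5], 'score': 0.81} [-0.03938341 -0.06710897]
```

View pics/e_crop.png

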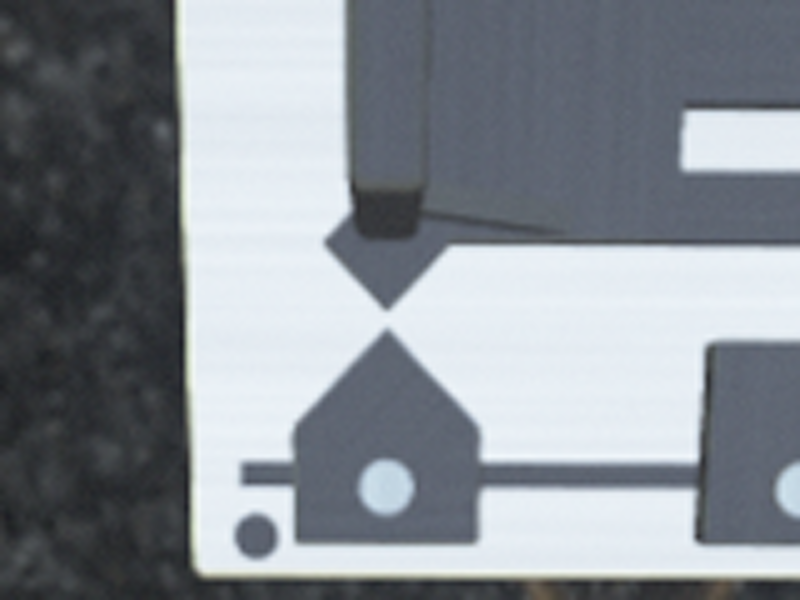

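The pointer tip (387,310) and clip tip (387,328) now share one column, so they are aligned. Next, the lever, which stands at about 0.25 rad. I'll move above the knob and turn the tool so it closes tangentially.

```bash
python3 -m handwheel '[[[2,4.6,0],[0,0,-0.18]],[[4,9.2,0],[0,0,-0.36]],[[6,13.8,0],[0,0,-0.54]],[[8,18.4,0],[0,0,-0.72]],[[10.4,23,0],[0,0,-0.9]]]' -1
python3 -m handwheel '[[[0,0,0],[0,0,-0.18]],[[0,0,0],[0,0,-0.36]],[[0,0,0],[0,0,-0.42]],[[0,0,0],[0,0,-0.42]]]'
python3 - <<'E'
from h import *
o=ctrl.get_obs();print(o['t'],W2J(o['tool_pos']),yawerr(),o['q'])
for c in('wrist','top'):
    k,im=snap(c,'f_%s.png'%c)
    for d in ctrl.landmark_of(c,'lever_knob')[:2]:
        j=W2J(ray(k,d['position'],.056));v=j-[-.022,0];print(c,d,j,np.hypot(*v),np.arctan2(-v[0],-v[1]))
print(goto(-.038,-.062,.04))
E
```

```text
t: 9.85
tool_pos: [0.4814, -0.1141, 0.1684]
tool_rot: [3.009, 0.903, 0.001]
contact_force: [0.5, 0.0, 0.5]
opening: 0.0853
grip_force: 0.0
t: 10.35
tool_pos: [0.4813, -0.1125, 0.1682]
tool_rot: [-2.76, -1.501, 0.0]
contact_force: [-1.0, -0.0, 0.3]
opening: 0.0857
grip_force: 0.0
10.35 [-0.03599624 -0.05965597] 1.2832957844703579 [-3.80370183e-01 -2.20038030e-01  1.97611785e+00  6.20927158e-06
  1.38585228e+00  1.94129207e-01]
wrist {'position': [317.1, 200.6], 'score': 0.72} [-0.03741694 -0.06138084] 0.06328735676818344 0.24607827747673192
top {'position': [414.3, 248.7], 'score': 0.54} [-0.03816126 -0.07033398] 0.07216685575106195 0.22585825660573416
[-0.30375736 -0.09073052 12.83223525]
```

View pics/f_wrist.png

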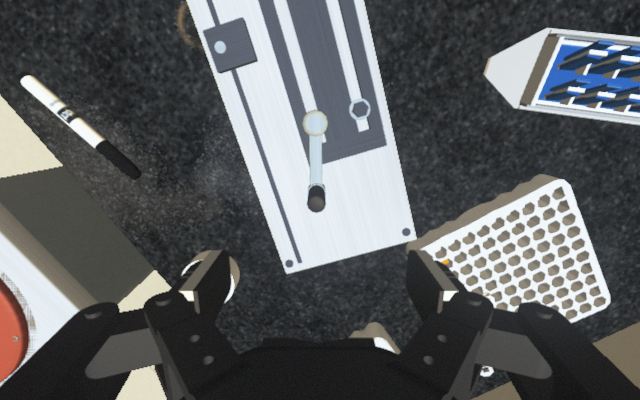

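The knob is at (317,198) in the wrist view with the arm vertical in the image, so the tool's y axis is tangential. Descending and pinching.

```bash
python3 -m handwheel '[[[-0.3,-0.1,5],[0,0,0]],[[-0.3,-0.1,10],[0,0,0]],[[-0.3,-0.1,12.8],[0,0,0]],[[-0.3,-0.1,12.8],[0,0,0]]]' -1
python3 -m handwheel '[[[0,0,0],[0,0,0]],[[0,0,0],[0,0,0]],[[0,0,0],[0,0,0]],[[0,0,0],[0,0,0]],[[0,0,0],[0,0,0]]]' 1 25
python3 - <<'E'
from h import *
o=ctrl.get_obs();p=W2J(o['tool_pos']);v=p-[-.022,0];a0=np.arctan2(-v[0],-v[1]);print(p,np.hypot(*v),a0,o['opening'],o['grip_force'],yawerr())
# arc waypoints: bolt-centred, in tool axes
for a in np.append(np.arange(a0+.13,1.6,.13),1.6):
    r=.065;s=goto(-.022-r*np.sin(a),-r*np.cos(a),o['tool_pos'][2]);print(round(a,2),s.round(2),'turn',round(a-a0,2))
E
```

```text
t: 11.05
tool_pos: [0.4764, -0.1131, 0.0378]
tool_rot: [-2.755, -1.5, 0.006]
contact_force: [-0.2, -0.2, 0.7]
opening: 0.0853
grip_force: 0.0
t: 11.68
tool_pos: [0.479, -0.1142, 0.0412]
tool_rot: [2.758, 1.503, 0.001]
contact_force: [-0.9, 0.4, 4.6]
opening: 0.0153
grip_force: 25.4
[-0.03769653 -0.06193481] 0.06389288933622278 0.2482103003508753 0.015268792657629697 25.392777621746063 1.2847381216225742
0.38 [-0.09 -0.84 -0.  ] turn 0.13
0.51 [ 0.04 -1.67 -0.  ] turn 0.26
0.64 [ 0.28 -2.48 -0.  ] turn 0.39
0.77 [ 0.63 -3.26 -0.  ] turn 0.52
0.9 [ 1.07 -3.98 -0.  ] turn 0.65
1.03 [ 1.59 -4.63 -0.  ] turn 0.78
1.16 [ 2.2  -5.22 -0.  ] turn 0.91
1.29 [ 2.88 -5.72 -0.01] turn 1.04
1.42 [ 3.62 -6.13 -0.01] turn 1.17
1.55 [ 4.41 -6.43 -0.01] turn 1.3
1.6 [ 4.73 -6.53 -0.01] turn 1.35
```

```bash
python3 -m handwheel '[[[-0.05,-0.84,0],[0,0,0.13]],[[0.1,-1.67,0],[0,0,0.26]],[[0.3,-2.47,0],[0,0,0.39]],[[0.66,-3.24,0],[0,0,0.52]],[[1.1,-3.95,0],[0,0,0.65]]]'
python3 - <<'E'
from h import *
o=ctrl.get_obs();p=W2J(o['tool_pos']);v=p-[-.022,0];a0=np.arctan2(-v[0],-v[1]);print(p,np.hypot(*v),a0,o['opening'],o['grip_force'],yawerr(),o['contact_force'])
for a in np.append(np.arange(a0+.14,1.57,.14),[1.57,1.62]):
    r=.0645;s=goto(-.022-r*np.sin(a),-r*np.cos(a),o['tool_pos'][2]);print(round(a,2),s.round(2),'turn',round(a-a0,2))
E
```

```text
t: 12.3
tool_pos: [0.4518, -0.0829, 0.0412]
tool_rot: [-3.095, -0.538, -0.002]
contact_force: [-1.0, 3.0, 5.4]
opening: 0.015
grip_force: 25.4
[-0.07272415 -0.03956205] 0.06432802739226155 0.9084042194098356 0.014965077084132795 25.432240068912506 0.6311412651255779 [-0.97332322  3.01947987  5.36518848]
1.05 [ 0.02 -0.9   0.  ] turn 0.14
1.19 [ 0.18 -1.79  0.  ] turn 0.28
1.33 [ 0.46 -2.65  0.  ] turn 0.42
1.47 [ 0.86 -3.45  0.  ] turn 0.56
1.57 [ 1.22 -4.    0.  ] turn 0.66
1.62 [ 1.42 -4.26  0.  ] turn 0.71
```

Tracking the arc well at low force. I'll continue to the stop, ending slightly past 1.57.

```bash
python3 -m handwheel '[[[0.02,-0.9,0],[0,0,0.14]],[[0.18,-1.79,0],[0,0,0.28]],[[0.46,-2.65,0],[0,0,0.42]],[[0.86,-3.45,0],[0,0,0.56]],[[1.2,-4.0,0],[0,0,0.65]]]'
python3 -m handwheel '[[[0.0,-0.2,0],[0,0,0]],[[0,-0.4,0],[0,0,0]]]'
python3 - <<'E'
from h import *
o=ctrl.get_obs();p=W2J(o['tool_pos']);v=p-[-.022,0];a0=np.arctan2(-v[0],-v[1]);print(p,np.hypot(*v),a0,o['opening'],o['grip_force'],yawerr(),RJ.T@o['contact_force'][:2])
E
```

```text
t: 12.92
tool_pos: [0.4482, -0.0408, 0.0411]
tool_rot: [-3.104, 0.476, 0.005]
contact_force: [-6.9, 2.6, 10.4]
opening: 0.0153
grip_force: 25.9
t: 13.18
tool_pos: [0.4489, -0.0382, 0.0411]
tool_rot: [3.104, -0.473, -0.007]
contact_force: [-9.7, -3.2, 11.5]
opening: 0.015
grip_force: 26.2
[-0.08810588  0.00244883] 0.06615122234918351 1.607823403936252 0.01501339329147254 26.17022216320038 -0.015169598299470621 [-8.43529801 -5.8559108 ]
```

```bash
python3 -m handwheel '[[[0.0,-0.15,0],[0,0,0]],[[0,-0.3,0],[0,0,0]],[[0,-0.3,0],[0,0,0]]]'
python3 - <<'E'
from h import *
o=ctrl.get_obs();p=W2J(o['tool_pos']);print(p,o['opening'],o['grip_force'],RJ.T@o['contact_force'][:2],o['wrist_torque'])
E
```

```text
t: 13.55
tool_pos: [0.4493, -0.0376, 0.0411]
tool_rot: [3.099, -0.471, -0.008]
contact_force: [-11.8, -10.6, 12.2]
opening: 0.0152
grip_force: 26.6
[-0.08790859  0.00318781] 0.015189616520742303 26.557893455028534 [ -8.36447463 -13.47124846] [-1.53518403  1.69790095 -0.21388779]
```

The force along −y rose from 6 to 13 N with only 0.7 mm of motion, so the lever is at the stop. Release, rise, and inspect.

```bash
python3 -m handwheel '[[[0,0,0],[0,0,0]],[[0,0,0],[0,0,0]],[[0,0,-3],[0,0,0]],[[0,0,-8],[0,0,0]],[[0,0,-13],[0,0,0]]]' -1
python3 -m handwheel '[[[-3,-3,-4],[0,0,0]],[[-6,-6,-4],[0,0,0]],[[-6,-6,-4],[0,0,0]]]'
python3 - <<'E'
from h import *
k,im=snap('wrist','g_wrist.png')
for d in ctrl.landmark_of('wrist','lever_knob')[:1]:
    j=W2J(ray(k,d['position'],.056));v=j-[-.022,0];print(d,j,np.hypot(*v),np.arctan2(-v[0],-v[1]))
cv2.imwrite('pics/g2.png',cv2.resize(im[:300],None,fx=1.25,fy=1.25))
E
```

```text
t: 14.18
tool_pos: [0.4507, -0.0346, 0.1711]
tool_rot: [-3.105, 0.472, 0.001]
contact_force: [1.6, 0.4, -0.0]
opening: 0.0854
grip_force: 0.0
t: 14.55
tool_pos: [0.4112, 0.0419, 0.2108]
tool_rot: [-3.106, 0.467, -0.003]
contact_force: [-1.0, -0.6, -0.3]
opening: 0.0852
grip_force: 0.0
{'position': [387.6, 127.7], 'score': 0.9} [-0.08778977  0.00037124] 0.06579081656231972 1.5764390662216974
```

View pics/g2.png

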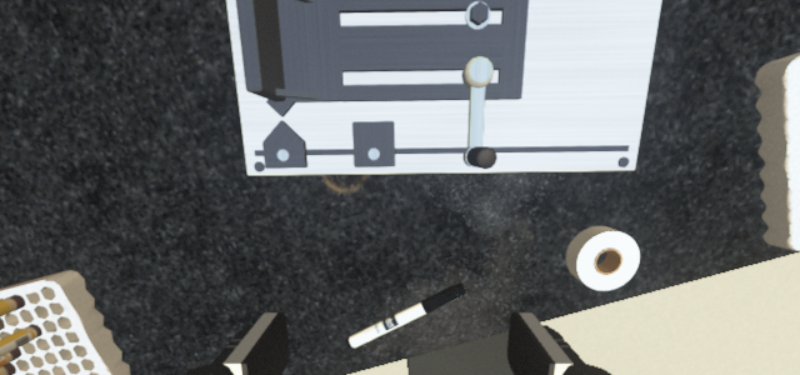

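The lever arm now points to −x, with the bolt at (478,72) and the knob at (482,157). The fence pointer (283,115) still faces the pointed clip tip (283,122), and the gripper is clear of everything. Handing in.

```bash
python3 -c "
from station import ctrl
print(ctrl.finish_job())"
```

```text
the job is handed in; nothing more can be done
None
```

The fence pointer stands opposite the pointed clip, the lever was then swung clockwise to its stop (about 1.57 rad), and the job was handed in with the last move ending at 14.6 s; no verdict came back.

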